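# Run the index wheel round and pin it

### The arm

A 6-joint arm with a two-finger parallel gripper is mounted at the origin on a cart in front of the work surface, level with it; the furniture and walls round the work are solid. World frame = base frame: x ahead of the robot, y to its left, z up, the work surface at z = 0. Lengths are in m, angles in rad, forces in N, time in s.
With the tool pointing down it reaches from about 0.35 to 0.875 m from the base axis. Payload 15.5 kg.
Tool frame: the origin (TCP) lies midway between the tips of the shut fingers; the grasp point (between the pads) lies 19 mm behind it; z points along the fingers, y is the line along which they close (so a half turn about z gives the same grasp; the last joint's range is limited). The gripper opens to 85 mm and grips with 20 to 120 N. Pads are 22 mm wide; open, the fingers measure 114 mm over their backs; the gripper's body (76 mm by 85 mm) begins 54 mm behind the grasp point. The pads swing forward as they close: fully open they stand 13 mm farther back than shut.
Start: joints at [1.224, 0.494, 1.345, -0, 1.302, -0.096], TCP at [0.156, 0.605, 0.231] pointing down, gripper open.
Joint ranges: [-2.91, 2.91], [-0.82, 2.16], [0.22, 2.67], [-1.22, 4.37], [0.12, 2.79], [-3.08, 3.08]. Speed limits (rad/s): [1.89, 1.89, 2.57, 3.01, 3.01, 3.01].

### API

Orientations are given as a 3x3 rotation matrix whose columns are the frame's x, y, z axes.
In Python, from bench import status, optics, arm gives the robot as it stands.
- The arm moves only by the tool hand_motion, called as name(argument=value, ...) on one line, values as JSON. Schema: {"type":"object","properties":{"plan":{"type":"object","properties":{"tx":{"type":"array","items":{"type":"number"},"minItems":1,"maxItems":10},"ty":{"type":"array","items":{"type":"number"},"minItems":1,"maxItems":10},"tz":{"type":"array","items":{"type":"number"},"minItems":1,"maxItems":10},"yaw":{"type":"array","items":{"type":"number"},"minItems":1,"maxItems":10},"finger_gap":{"type":"array","items":{"type":"number"},"minItems":1,"maxItems":10}},"additionalProperties":false,"required":["tx","ty","tz","yaw","finger_gap"]},"only":{"type":"string"},"quiet":{"type":"boolean"},"lines":{"type":"string"}},"required":["plan"],"additionalProperties":false}. plan is an object with one list for each field, all of the same length, 1 to 10, a row being the entries at one place: tx, ty, tz (the shift in m), yaw (a turn about the tool's z in rad), finger_gap (the finger opening in m); each row is the pose to reach, as a shift and turn from the pose commanded when the call began, along the tool's axes at that moment; what a row does not reach only later rows make up. A row lasts 1/12 s, in which the tool goes at most 0.0417 m and 0.125 rad, less where a joint would pass 70% of its speed; a pose out of reach is approached as far as the arm can. The fingers move at their own pace and stop on an object; the grip force is fixed at half the most. Time passes only in rows, so rows that do not move let the fingers close. The tool returns the time, the measured TCP pose, the force, the opening and the grip force at its end. only (a regular expression) keeps the lines of the reply that match it, lines (a string "A,B") keeps lines A to B, and quiet returns only ok. Input that does not fit is refused with a message, and nothing moves.
- status.observe(): the state, without advancing time (a new reading comes with each control period).
- optics.snapshot(name): name is "scene" or "top" or "wrist"; returns a dict with "frame" (420x560x3 uint8, red, green, blue), "z_map" (420x560 float32, m along the optical axis (not along the pixel's ray), 0 where there is no reading), "mtx" (3x3 intrinsics, pixels), "R" (3x3) and "t" (3): a world point X has camera coordinates R X + t. Camera axes: x right, y down, z forward; pixel columns grow to the right and rows downward; lengths in m; the calibration is good to about 2 mm. A picture is of the moment at which its call begins.
- arm.sign_off(): hands the job in; it is judged then, once.
The state is a dict: "t": time; "joint_positions": joint angles; "joint_velocities": joint speeds; "joint_torque": joint torques, N m; "tool_pos": TCP position; "eef_rot": TCP orientation; "wrist_force": force on the tool from outside, world axes, zero at the start; "torque": the same for the moment, N m; "gripper_width": finger opening in m; "grasp_force": force on a finger pad.
Only numpy, scipy, OpenCV 4.12 (cv2) and the standard library are available. Lean on these libraries where they do the work, as an engineer would, in place of code of your own. Each camera call takes 0.05 s, during which the arm holds its last target. There are 200 camera calls.

### The job

Using its crank knob, turn the index wheel counter-clockwise (seen from above) until its lug has passed under the overhanging arm once, made a full further turn, and stands right under the arm's bushing for the second time. Then take the longer of the two pins out of its stand and thread it from above through the arm's bushing and on through the wheel's bushing, until its tip shows clearly below the wheel's bushing but stays off the foot plate. Finish still gripping the pin's head and holding it there, spanning both bushings; leave the shorter pin and the other things alone.

Things in the scene. Friction and masses are not known exactly. Their poses are not given: they have to be found in the camera images.
- fixture: Grey indexing fixture, fixed. Origin: on the wheel's vertical axis, at the worktop. z up; x points from that axis to the arm's bushing and the post behind it. Foot plate 12 mm thick, x -90..172, y -65..65 mm. The post (x 134..158, y -22..22 mm) carries an overhanging arm, top at 126 mm, with a brass bushing (24 mm outside, z 108..130 mm) at x = 92 mm; gusset below the arm at x 117..137 mm.
- upper_bush (a point): Centre of the top mouth of the arm's bushing (fixture x 92, y 0, z 130 mm); hole 13.5 mm, 22 mm deep, axis vertical.
- wheel (a joint): Angle of the index wheel (aluminium disc 128 mm across, top z = 62 mm, with a 28 mm wide lug), rad, growing counter-clockwise seen from above. At 0 and at 6.283 the lug is right under the arm's bushing; it starts between -1.4 and -0.3 and is to end at 6.283. Slight friction (0.04 N m): it stays where it is left. Stops at -2.5 and 8.0 are out of the way.
- lower_bush (a point): Centre of the top mouth of the brass bushing in the wheel's lug, z = 66 mm, 92 mm from the wheel's axis; hole 13.5 mm, open at both ends, z 50..66 mm, 24 mm outside. Turns with the wheel. Below it is free space down to the foot plate's top at z = 12 mm.
- knob_mid (a point): Middle of the grip of the black crank knob on the wheel, z = 86 mm: an upright round handle 16 mm thick, z 66..106 mm, 42 mm from the wheel's axis, directly across the axis from the lug. It revolves freely on its own axis, so a gripper can hold it and lead it round without turning the wrist.
- long_pin: The longer steel pin, loose, upright in its stand: 161 mm in all, 0.1 kg. Origin: centre of the tip (lower end); z runs along the pin up to the head. Shaft 10 mm thick and 125 mm long, the last 10 mm tapering to 5 mm at the tip; then a collar 26 mm wide and 5 mm thick, then a round head 20 mm thick and 31 mm long to take hold of.
- pin_head (a point): Middle of the longer pin's head, 145 mm from the tip along its axis; 20 mm thick. The place to grip it.
- long_stand: Grey block 56 x 56 x 51 mm, fixed, with an upright 12 mm hole 45 mm deep in which the longer pin stands (its tip is at z = 6 mm). Origin: centre of the underside. It may stand at either of the two stand places.
- short_pin: The shorter steel pin, of the same shape, but with a shaft of only 80 mm (116 mm in all), standing in an equal block. To be left alone.
- multimeter: Bystander: multimeter lying on its back, 142 x 70 x 41 mm; origin at the centre of its underside.
- flux_bottle: Bystander: small dropper bottle standing, 33 mm across, 96 mm tall; origin at the centre of its underside.
- hex_driver: Bystander: small screwdriver lying flat, 22 x 128 x 23 mm.
Mind the look-alikes: they are no part of the job. Leave any purple or turquoise look-alike of the long_stand alone.

How it is judged:
By the outcome, as a careful person would: the job done as asked, in the order asked, and still so for the second after the job is handed in, while the arm keeps its last pose, push and grip.
It also fails if it takes over 72 s, if anything falls off the work surface, if the arm or the gripper's body presses on something with over 40 N, if the wrist force passes 120 N, or if a joint passes its speed limit or range.

## Working session

There is one attempt and no reset: what is moved stays moved. The work goes in short steps, Python scripts to look and compute and a tool call to move; the robot and the scene stay as the last step left them, time stands still between calls to the robot, and variables do not carry over. Pictures are saved under pics/ and viewed, at most 10 in all, crops included, and the job is handed in when it is done.

```bash
mkdir -p pics
```

Run:
```python
from bench import status, optics
import cv2, numpy as np
o=status.observe(); print(o['t'],o['tool_pos'],o['eef_rot'],o['gripper_width'])
for n in ('scene','top'):
    s=optics.snapshot(n); cv2.imwrite(f'pics/{n}0.png',s['frame'][:,:,::-1]); print(n,s['mtx'].tolist(),s['R'].tolist(),s['t'].tolist())
    np.savez(f'{n}0.npz',**s)
```

```text
0.0 [0.15561933 0.60493943 0.23068859] [[-9.68465173e-01  2.49148651e-01 -3.99178557e-04]
 [ 2.49148953e-01  9.68464464e-01 -1.17523726e-03]
 [ 9.37814692e-05 -1.23763128e-03 -9.99999230e-01]] 0.08531576937923763
scene [[430.1563568071803, 0.0, 269.314835620139], [0.0, 430.1563568071803, 210.10204980646373], [0.0, 0.0, 1.0]] [[-0.8794157138382269, -0.47574620222705677, 0.01713339782220486], [-0.32001752019923185, 0.5641401092978315, -0.7611404100735717], [0.35244402253398455, -0.6748418245396198, -0.648360796803833]] [0.5064612816948543, 0.2672433030291165, 1.0442683769619578]
top [[426.5567345399499, 0.0, 278.91767905621066], [0.0, 426.5567345399499, 216.34974423289037], [0.0, 0.0, 1.0]] [[0.00029706844794917634, -0.9998038980210117, 0.019800940693012185], [-0.9941200939366575, -0.002439364018562156, -0.10825566190531083], [0.10828273445803471, -0.019652353680307523, -0.9939258696769669]] [-0.03411435241061386, 0.557122401734072, 1.3060813032742544]
```

View pics/scene0.png

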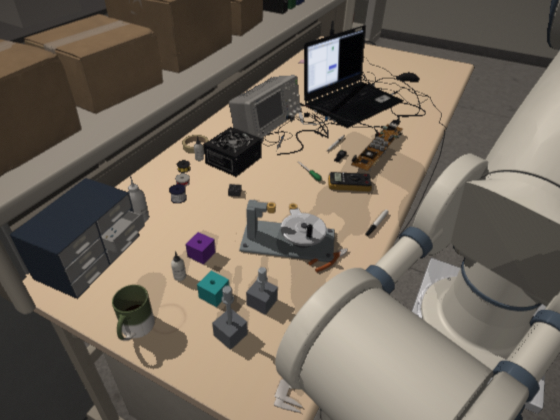

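View pics/top0.png

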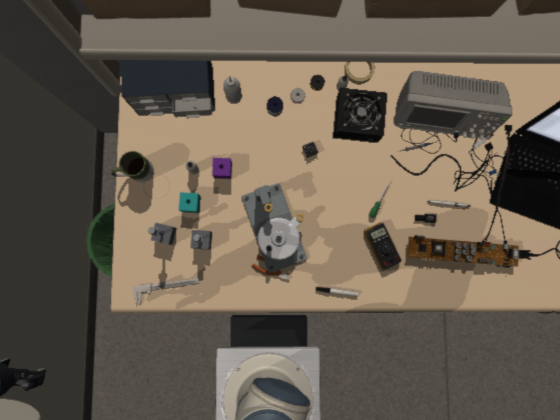

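Top view: the wheel axis is near (278,239), the arm bushing at (268,208), the lug bushing at (300,217) and the knob at (268,248). The grey stands with pins are at (162,233) and (201,240). The turquoise (189,203) and purple (222,168) blocks are look-alikes. In the scene view the pins are at (228,290) and (263,275). Next I'll measure heights with the depth maps and enlarge a crop.

Create h.py:
```python
import numpy as np, cv2
from bench import status, optics
def cloud(s):
    z=s['z_map']; v,u=np.indices(z.shape); K=s['mtx']
    c=np.stack([(u-K[0,2])/K[0,0]*z,(v-K[1,2])/K[1,1]*z,z],-1)
    P=(c-s['t'])@s['R']; P[z==0]=np.nan; return P
def ray(s,u,v,h):
    d=s['R'].T@np.linalg.solve(s['mtx'],[u,v,1]); o=-s['R'].T@s['t']
    return o+d*(h-o[2])/d[2]
def proj(s,X):
    c=s['R']@np.asarray(X,float)+s['t']; p=s['mtx']@c; return p[:2]/p[2]
```

Run:
```python
from h import *
S=dict(np.load('scene0.npz')); T=dict(np.load('top0.npz'))
P=cloud(T); Q=cloud(S)
# pins region: high points by location
for name,C in (('top',P),('scene',Q)):
    pts=C.reshape(-1,3); pts=pts[~np.isnan(pts).any(1)]
    m=(pts[:,0]>.25)&(pts[:,0]<.5)&(pts[:,1]>.1)&(pts[:,1]<.42)&(pts[:,2]>.075)&(pts[:,2]<.25)
    p=pts[m]; from scipy.cluster.vq import kmeans2
    # cluster
    n,l=cv2.connectedComponents((np.nan_to_num(C[...,2])>.062).astype(np.uint8)*((C[...,0]>.2)&(C[...,0]<.6)&(C[...,1]>-.15)&(C[...,1]<.5)).astype(np.uint8))
    for i in range(1,n):
        q=C[l==i]; 
        if len(q)>12:
            h=q[:,2].max(); t=q[q[:,2]>h-.006]; vu=np.argwhere(l==i).mean(0)
            print(name,vu[::-1].round(),len(q),'zmax',round(h,3),'top c',t.mean(0).round(3),'c',q.mean(0).round(3))
def crop(s,x0,y0,w,h): return cv2.resize(s['frame'][y0:y0+h,x0:x0+w,::-1],(w*4,h*4) ,interpolation=cv2.INTER_CUBIC)
a=crop(S,190,190,160,75); b=crop(S,190,265,160,75)
cv2.imwrite('pics/sc.png',np.vstack([a,b])); cv2.imwrite('pics/tc.png',crop(T,140,175,185,110))
```

```text
top [266. 204.] 96 zmax 0.134 top c [0.574 0.002 0.13 ] c [0.582 0.006 0.126]
top [279. 237.] 691 zmax 0.109 top c [0.456 0.    0.106] c [ 0.491 -0.034  0.066]
top [154. 231.] 90 zmax 0.169 top c [0.503 0.326 0.167] c [0.502 0.323 0.145]
top [197. 238.] 63 zmax 0.126 top c [0.484 0.21  0.122] c [0.483 0.207 0.111]
top [281. 257.] 19 zmax 0.067 top c [ 0.43  -0.04   0.064] c [ 0.43  -0.04   0.064]
scene [267. 208.] 171 zmax 0.132 top c [0.577 0.004 0.129] c [0.581 0.009 0.12 ]
scene [294. 211.] 76 zmax 0.069 top c [ 0.539 -0.08   0.064] c [ 0.537 -0.078  0.064]
scene [303. 229.] 372 zmax 0.108 top c [0.455 0.002 0.105] c [ 0.481 -0.015  0.07 ]
scene [286. 223.] 18 zmax 0.065 top c [ 0.535 -0.022  0.063] c [ 0.535 -0.022  0.063]
scene [321. 231.] 52 zmax 0.066 top c [ 0.438 -0.039  0.063] c [ 0.438 -0.039  0.063]
scene [262. 277.] 162 zmax 0.125 top c [0.483 0.211 0.122] c [0.481 0.214 0.103]
scene [228. 300.] 251 zmax 0.171 top c [0.502 0.328 0.167] c [0.5   0.331 0.134]
```

View pics/sc.png

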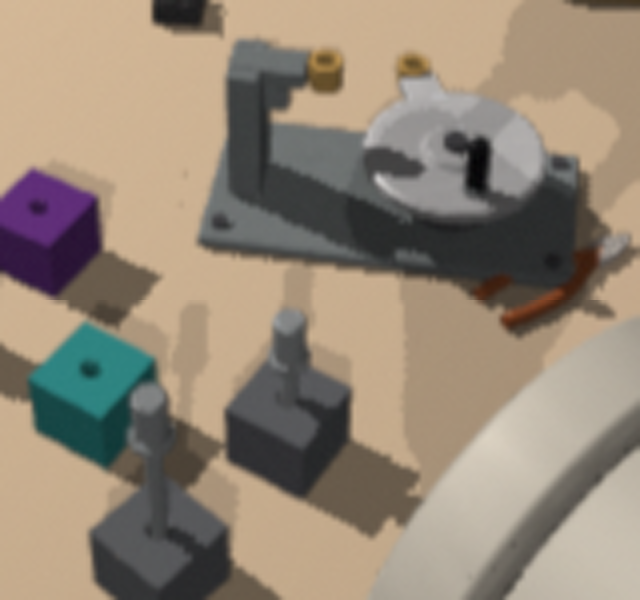

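View pics/tc.png

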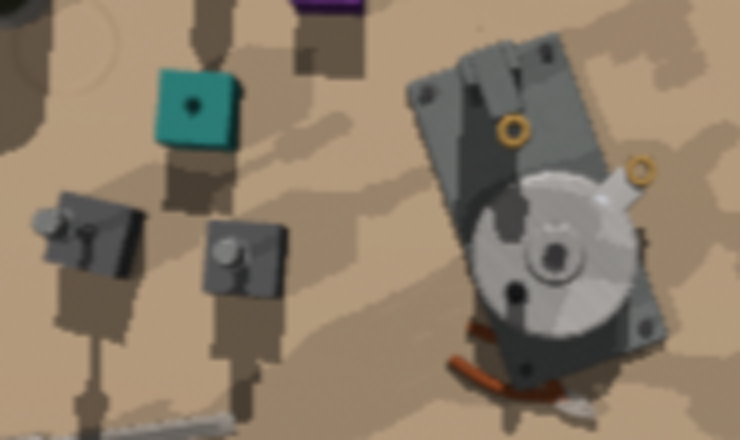

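The enlarged crop settles it. Pin A at top (154,231) / scene (228,300) has its head at z≈0.168, a long shaft and a grey block, so it is the longer pin. Pin B at top (197,238) / scene (262,277) tops out at 0.123, so it is the short one. The turquoise and purple blocks are empty look-alikes. The lug is clockwise of the arm, as expected.

Add to h.py:
```python
def brass(s,near,r=14):
    hsv=cv2.cvtColor(s['frame'],cv2.COLOR_RGB2HSV)
    m=cv2.inRange(hsv,(12,110,90),(28,255,255))
    v,u=np.nonzero(m); k=np.hypot(u-near[0],v-near[1])<r
    if not k.any(): return None
    return cv2.minEnclosingCircle(np.stack([u,v],1)[k].astype(np.float32)),k.sum()
def tri(A,ua,B,ub):
    Pa=A['mtx']@np.c_[A['R'],A['t']]; Pb=B['mtx']@np.c_[B['R'],B['t']]
    X=cv2.triangulatePoints(Pa,Pb,np.array(ua,float),np.array(ub,float)).ravel(); return X[:3]/X[3]
```

Run:
```python
from h import *
S=dict(np.load('scene0.npz')); T=dict(np.load('top0.npz'))
for n,h,t,s in (('up',.13,(268,208),(271,207)),('low',.066,(300,217),(293,207))):
    a=brass(T,t); b=brass(S,s,11); print(n,a,b,ray(T,*a[0][0],h).round(4), ray(S,*b[0][0],h).round(4))
# dark knob
for nm,s,c in (('T',T,(269,248)),('S',S,(309,231))):
    g=s['frame'].max(2); m=(g<38); v,u=np.nonzero(m); k=np.hypot(u-c[0],v-c[1])<9
    print(nm,k.sum(),u[k].mean(),u[k].min(),u[k].max(),v[k].mean(),v[k].min(),v[k].max())
# wheel disc outline: pts z in .057-.066 from top
P=cloud(T); m=(abs(P[...,2]-.062)<.005)&(abs(P[...,0]-.49)<.1)&(abs(P[...,1]+.03)<.1)
v,u=np.nonzero(m); q=P[m]
(c,r)=cv2.minEnclosingCircle(q[np.hypot(q[:,0]-.483,q[:,1]+.03)<.075][:,:2].astype(np.float32)); print('disc',c,r)
# pin heads from top view depth & sides from scene
for nm,s in (('T',T),('S',S)):
  C=cloud(s)
  for x,y,h in ((.502,.327,.167),(.483,.21,.122)):
    k=(np.hypot(C[...,0]-x,C[...,1]-y)<.022)&(C[...,2]>h-.035)
    q=C[k]; t=q[q[:,2]>q[:,2].max()-.008]; v,u=np.nonzero(k&(C[...,2]>h-.004))
    print(nm,h,len(q),'box mid',((t.max(0)+t.min(0))/2).round(4),t.max(0)-t.min(0),'pix',u.mean(),v.mean(),ray(s,u.mean(),v.mean(),h))
```

```text
up (((267.75, 207.25), 3.952946901321411), np.int64(43)) (((271.0, 207.22222900390625), 5.1795878410339355), np.int64(75)) [0.5728 0.0011 0.13  ] [0.5678 0.0101 0.13  ]
low (((300.0, 217.0), 3.6056511402130127), np.int64(33)) (((292.5714416503906, 206.0), 3.5715160369873047), np.int64(33)) [ 0.5515 -0.097   0.066 ] [ 0.5505 -0.0937  0.066 ]
T 14 268.57142857142856 267 270 248.07142857142858 246 250
S 53 308.8867924528302 307 311 230.75471698113208 225 237
disc (0.4897080063819885, -0.03323260322213173) 0.06828092783689499
T 0.167 76 box mid [0.5033 0.326  0.1659] [0.01704375 0.01656724 0.0071113 ] pix 150.82857142857142 230.2 [0.50262557 0.32617909 0.167     ]
T 0.122 61 box mid [0.4836 0.2098 0.1221] [0.01755819 0.01494466 0.00687477] pix 195.41176470588235 237.88235294117646 [0.48400181 0.20988841 0.122     ]
S 0.167 173 box mid [0.5016 0.3273 0.1666] [0.01892975 0.01813771 0.00789675] pix 227.0 289.71666666666664 [0.50124043 0.32829019 0.167     ]
S 0.122 144 box mid [0.4834 0.2102 0.1206] [0.0182284  0.02063036 0.0079895 ] pix 262.0 270.5 [0.48288657 0.21181387 0.122     ]
```

Run:
```python
from h import *
S=dict(np.load('scene0.npz')); T=dict(np.load('top0.npz'))
P=cloud(T); Q=cloud(S)
for n,C,s in (('T',P,T),('S',Q,S)):
    k=(np.hypot(C[...,0]-.456,C[...,1])<.02)&(C[...,2]>.08); q=C[k]; t=q[q[:,2]>.1]
    v,u=np.nonzero(k&(C[...,2]>.1)); print(n,len(t),'knob',((t.max(0)+t.min(0))/2).round(4),t.mean(0).round(4),q.max(0).round(3),q.min(0).round(3))
    c=(np.hypot(C[...,0]-.486,C[...,1]+.031)<.014); print('hub z',np.nanpercentile(C[c][:,2],[10,50,90]))
print(ray(T,268.5,248,.106))
low=np.array([.551,-.0955]); 
for kn in (np.array([.4555,.001]),):
    ax=low+(kn-low)*92/134; print('axis',ax,'d',np.hypot(*(kn-low)))
    for up in (np.array([.5728,.0011]),):
        d=up-ax; print('R',np.hypot(*d),'psi',np.arctan2(*d[::-1]),'wheel',np.arctan2(*(low-ax)[::-1])-np.arctan2(*d[::-1]))
# arm direction from foot plate edges
k=(abs(P[...,2]-.012)<.005)&(np.hypot(P[...,0]-.53,P[...,1]+.02)<.22)
hsv=cv2.cvtColor(T['frame'],cv2.COLOR_RGB2HSV); k&=hsv[...,1]<70
n,l,st,_=cv2.connectedComponentsWithStats(k.astype(np.uint8)); i=1+st[1:,4].argmax()
print(cv2.minAreaRect(np.concatenate([P[l==i][:,:2]]).astype(np.float32)))
```

```text
T 21 knob [4.557e-01 1.000e-04 1.051e-01] [4.567e-01 1.000e-04 1.053e-01] [0.465 0.006 0.109] [ 0.45  -0.006  0.096]
hub z [0.06196677 0.06731309 0.07382086]
S 20 knob [0.4557 0.0022 0.1044] [0.4552 0.0025 0.1045] [0.463 0.011 0.108] [ 0.449 -0.004  0.081]
hub z [0.06433322 0.07006631 0.07272193]
[ 0.45557395 -0.00134996  0.106     ]
axis [ 0.48543284 -0.02924627] d 0.1357663433992387
R 0.09248739048153647 psi 0.3343047585410123 wheel -1.124911208177532
((0.5739556550979614, 0.001959584653377533), (0.15703728795051575, 0.12961001694202423), 20.29481315612793)
```

Knob ≈ (0.4558, 0.0005). The wheel is at about -1.12, the axis at (0.4855,-0.0292) and the fixture yaw is 0.34. I'll move above the knob with the fingers closing along fixture y, which clears the arm.

hand_motion(plan={"tx":[-0.441, -0.441, -0.441, -0.441, -0.441, -0.441, -0.441, -0.441, -0.441, -0.441], "ty":[-0.511, -0.511, -0.511, -0.511, -0.511, -0.511, -0.511, -0.511, -0.511, -0.511], "tz":[0, 0, 0, 0, 0, 0, 0, 0, 0, 0], "yaw":[-0.592, -0.592, -0.592, -0.592, -0.592, -0.592, -0.592, -0.592, -0.592, -0.592], "finger_gap":[0.045, 0.045, 0.045, 0.045, 0.045, 0.045, 0.045, 0.045, 0.045, 0.045]})

```text
t: 0.93
tool_pos: [0.3368, 0.239, 0.2313]
eef_rot: [[-0.943, -0.334, -0.0], [-0.334, 0.943, -0.0], [0.0, -0.0, -1.0]]
wrist_force: [2.0, 1.4, 0.7]
gripper_width: 0.0449
grasp_force: 0.0
```

hand_motion(plan={"tx":[-0.0325, -0.0325, -0.0325, -0.0325, -0.0325, -0.0325, -0.0325, -0.0325, -0.0325], "ty":[-0.2646, -0.2646, -0.2646, -0.2646, -0.2646, -0.2646, -0.2646, -0.2646, -0.2646], "tz":[0, 0, 0, 0, 0, 0, 0, 0, 0], "yaw":[0, 0, 0, 0, 0, 0, 0, 0, 0], "finger_gap":[0.045, 0.045, 0.045, 0.045, 0.045, 0.045, 0.045, 0.045, 0.045]})

```text
t: 1.68
tool_pos: [0.4555, 0.0015, 0.231]
eef_rot: [[-0.943, -0.332, -0.001], [-0.332, 0.943, 0.0], [0.001, 0.0, -1.0]]
wrist_force: [-0.8, 0.4, -0.2]
gripper_width: 0.0452
grasp_force: 0.0
```

Run:
```python
from h import *
s=optics.snapshot('wrist'); np.savez('w1.npz',**s); cv2.imwrite('pics/w1.png',s['frame'][:,:,::-1])
C=cloud(s); k=(np.hypot(C[...,0]-.456,C[...,1])<.02)&(C[...,2]>.098)&(C[...,2]<.115); q=C[k]
o=status.observe()
print(o['tool_pos'],o['eef_rot'],len(q), q.mean(0) if len(q) else '')
```

```text
[0.45508937 0.00234413 0.23101913] [[-9.42985878e-01 -3.32831440e-01 -9.30698052e-04]
 [-3.32831829e-01  9.42986154e-01  2.95643448e-04]
 [ 7.79235942e-04  5.88553532e-04 -9.99999523e-01]] 334 [ 0.45744789 -0.00351096  0.10497743]
```

View pics/w1.png

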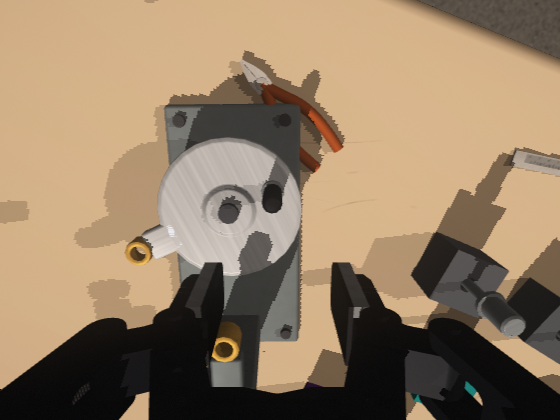

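Wrist view: the knob is at (272,197), the hub at (229,210), the lug bushing at (139,251), the arm bushing at (226,343), and the fingers are clear. From this closer view I'll refine the positions.

Create fix.py:
```python
from h import *
def meas(s,lowpx=None,uppx=None,knobxy=None,r=22):
    hsv=cv2.cvtColor(s['frame'],cv2.COLOR_RGB2HSV); m=cv2.inRange(hsv,(12,130,70),(28,255,255)); out={}
    C=cloud(s)
    for n,px,h in (('low',lowpx,.066),('up',uppx,.13)):
        if px is None: continue
        v,u=np.nonzero(m); k=(np.hypot(u-px[0],v-px[1])<r); p=C[v[k],u[k]]; 
        t=abs(p[:,2]-h)<.004; q=p[t]; (c,R)=cv2.minEnclosingCircle(q[:,:2].astype(np.float32)); out[n]=(np.round(c,4),round(R,4),round(float(np.median(q[:,2])),4),int(t.sum()))
    if knobxy is not None:
        q=C[(np.hypot(C[...,0]-knobxy[0],C[...,1]-knobxy[1])<.02)&(C[...,2]>.1)&(C[...,2]<.112)]
        z=np.median(q[:,2]); t=q[q[:,2]>.104]; c,R=cv2.minEnclosingCircle(t[:,:2].astype(np.float32)); out['knob']=(np.round(c,4),round(R,4),z)
    return out
```

Run:
```python
from fix import *
s=dict(np.load('w1.npz')); o=meas(s,(139,251),(226,343),(.456,0)); print(o)
C=cloud(s); q=C[(abs(C[...,2]-.062)<.003)]; q=q[np.hypot(q[:,0]-.4855,q[:,1]+.029)<.068]; print('disc',cv2.minEnclosingCircle(q[:,:2].astype(np.float32)))
q=C[(abs(C[...,2]-.072)<.006)]; q=q[np.hypot(q[:,0]-.4855,q[:,1]+.029)<.028]; print('hub',cv2.minEnclosingCircle(q[:,:2].astype(np.float32)),q[:,2].max())
```

```text
{'low': (array([ 0.5522, -0.0986]), 0.012, 0.0661, 380), 'up': (array([0.5746, 0.    ]), 0.013, 0.1299, 405), 'knob': (array([ 0.4593, -0.0031]), 0.0072, np.float64(0.10558492749244822))}
disc ((0.48808062076568604, -0.03320573270320892), 0.06391317397356033)
hub ((0.4875473082065582, -0.033763837069272995), 0.02152116224169731) 0.07402984636920316
```

hand_motion(plan={"tx":[0, 0, 0, 0, 0, 0, 0, 0], "ty":[-0.003, -0.003, -0.003, -0.003, -0.003, -0.003, -0.003, -0.003], "tz":[0.04, 0.08, 0.11, 0.13, 0.14, 0.151, 0.151, 0.151], "yaw":[0, 0, 0, 0, 0, 0, 0, 0], "finger_gap":[0.045, 0.045, 0.045, 0.045, 0.045, 0.045, 0.045, 0.045]})

```text
t: 2.4
tool_pos: [0.4559, 0.0004, 0.0803]
eef_rot: [[-0.942, -0.335, -0.001], [-0.335, 0.942, 0.0], [0.001, 0.001, -1.0]]
wrist_force: [-0.4, 0.7, 0.8]
gripper_width: 0.0449
grasp_force: 0.0
```

Run:
```python
from fix import *
s=optics.snapshot('wrist'); np.savez('w2.npz',**s); cv2.imwrite('pics/w2.png',s['frame'][:,:,::-1]); print(status.observe()['tool_pos'])
```

```text
[4.56368668e-01 1.61511018e-04 8.07657447e-02]
```

View pics/w2.png

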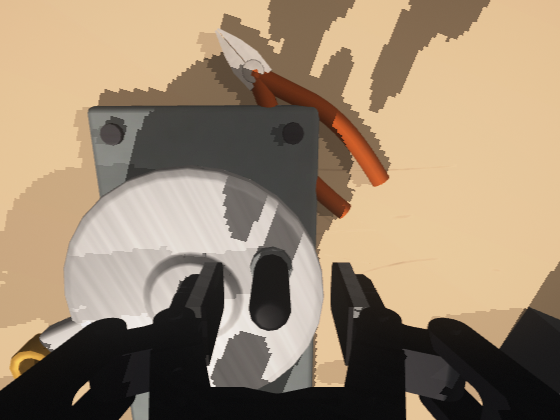

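The knob is between the fingers at (270,310), slightly left of their midline (~277). I'll check where the pads lie relative to the knob in the same picture.

Run:
```python
from fix import *
s=dict(np.load('w2.npz')); C=cloud(s); o=status.observe(); R=np.array(o['eef_rot']); p=np.array(o['tool_pos'])
L=(C-p)@R
d=s['frame'].max(2)<70
for n,(u0,u1) in (('left',(180,226)),('right',(328,375)),('knob',(250,292))):
    q=L[255:345,u0:u1].reshape(-1,3); q=q[(q[:,2]>-.045)&(q[:,2]<.012)&(abs(q[:,0])<.03)]
    if n=='knob': q=q[q[:,2]<-.015]
    print(n,len(q),np.percentile(q,[2,50,98],axis=0).round(4).tolist())
```

```text
left 2552 [[-0.0087, -0.0355, -0.0433], [0.0077, -0.0248, -0.0266], [0.0122, -0.0233, -0.0051]]
right 2566 [[-0.0087, 0.0214, -0.0431], [0.0078, 0.023, -0.0266], [0.0122, 0.0338, -0.0049]]
knob 1564 [[-0.0061, -0.0103, -0.0264], [0.0023, -0.0036, -0.0246], [0.0068, 0.0034, -0.0157]]
```

hand_motion(plan={"tx":[0, 0, 0, 0, 0, 0, 0], "ty":[-0.0026, -0.0026, -0.0026, -0.0026, -0.0026, -0.0026, -0.0026], "tz":[0, 0, 0, 0, 0, 0, 0], "yaw":[0, 0, 0, 0, 0, 0, 0], "finger_gap":[0.045, 0.01, 0.01, 0.01, 0.01, 0.01, 0.01]})

```text
t: 3.03
tool_pos: [0.4571, -0.0027, 0.081]
eef_rot: [[-0.943, -0.334, 0.0], [-0.334, 0.943, 0.0], [-0.0, 0.0, -1.0]]
wrist_force: [-4.8, 3.4, 16.8]
gripper_width: 0.0144
grasp_force: 58.4
```

Run:
```python
import numpy as np
from bench import status
o=status.observe(); R=np.array(o['eef_rot']); p=np.array(o['tool_pos'])[:2]; print(p)
ax=np.array([.4862,-.0325]); r=.042; a0=np.arctan2(*(p-ax)[::-1]); print(a0,np.hypot(*(p-ax)))
A=np.linspace(a0,a0+np.pi*2,21); 
P=np.c_[np.cos(A),np.sin(A)]*r
for j in (0,10): print(((P[j+1:j+11]-P[j])@R[:2,:2]).round(3).tolist())
```

```text
[ 0.45711481 -0.00274306]
2.3447788436313464 0.041610385782142566
[[0.011, -0.007], [0.019, -0.018], [0.024, -0.03], [0.024, -0.043], [0.02, -0.056], [0.013, -0.067], [0.003, -0.075], [-0.01, -0.079], [-0.023, -0.08], [-0.035, -0.076]]
[[-0.011, 0.007], [-0.019, 0.018], [-0.024, 0.03], [-0.024, 0.043], [-0.02, 0.056], [-0.013, 0.067], [-0.003, 0.075], [0.01, 0.079], [0.023, 0.08], [0.035, 0.076]]
```

hand_motion(plan={"tx":[0.011, 0.019, 0.024, 0.024, 0.020, 0.020], "ty":[-0.007, -0.018, -0.030, -0.043, -0.056, -0.056], "tz":[0, 0, 0, 0, 0, 0], "yaw":[0, 0, 0, 0, 0, 0], "finger_gap":[0.01, 0.01, 0.01, 0.01, 0.01, 0.01]})

```text
t: 3.53
tool_pos: [0.4603, -0.0642, 0.0811]
eef_rot: [[-0.943, -0.332, 0.005], [-0.332, 0.943, -0.001], [-0.004, -0.002, -1.0]]
wrist_force: [2.5, 1.0, 7.0]
gripper_width: 0.0134
grasp_force: 60.5
```

Run:
```python
import numpy as np
from bench import status,optics
import cv2
o=status.observe(); print(o['tool_pos'],o['wrist_force'])
```

```text
[ 0.46028594 -0.06424017  0.08108373] [2.46198186 0.95785432 6.99151012]
```

Create kn.py:
```python
from fix import *
s=optics.snapshot('wrist'); C=cloud(s); o=status.observe(); R=np.array(o['eef_rot']); p=np.array(o['tool_pos']); L=(C-p)@R
q=L[(abs(L[...,1])<.009)&(abs(L[...,0])<.025)&(L[...,2]<-.012)&(L[...,2]>-.035)]
print('between pads',len(q),np.percentile(q,[2,50,98],axis=0).round(4).tolist() if len(q) else '')
hsv=cv2.cvtColor(s['frame'],cv2.COLOR_RGB2HSV); m=cv2.inRange(hsv,(12,130,70),(28,255,255))>0
ax=np.array([.4862,-.0325])
for h in (.066,.13):
    t=C[m&(abs(C[...,2]-h)<.003)&(np.hypot(C[...,0]-ax[0],C[...,1]-ax[1])<.13)]
    if len(t)>20:
        c,r=cv2.minEnclosingCircle(t[:,:2].astype(np.float32)); d=np.array(c)-ax-[.0016,-.001]; print(h,np.round(c,4),r,'ang',np.arctan2(d[1],d[0]),'dist',np.hypot(*d))
```

```bash
python3 kn.py
```

Run:
```python
from h import *
s=optics.snapshot('top'); b=cv2.cvtColor(s['frame'],cv2.COLOR_RGB2HSV); m=cv2.inRange(b,(12,110,90),(28,255,255)); m[:180]=0;m[290:]=0;m[:,:230]=0;m[:,330:]=0
n,l,st,c=cv2.connectedComponentsWithStats(m); print(st[1:,4],c[1:]); 
for i in range(1,n):
  if st[i,4]>15: print(ray(s,*c[i],.066),ray(s,*c[i],.13))
```

```text
between pads 2126 [[-0.0068, -0.0086, -0.0335], [0.0039, -0.0002, -0.0243], [0.0109, 0.0085, -0.0125]]
[44 27  1] [[267.68181818 207.25      ]
 [255.66666667 218.88888889]
 [252.         264.        ]]
[0.58119585 0.00169768 0.066     ] [0.5728433 0.0012632 0.13     ]
[0.54535989 0.03815698 0.066     ] [0.53878094 0.03591805 0.13      ]
```

hand_motion(plan={"tx":[-0.007, -0.017, -0.030, -0.043, -0.055, -0.066, -0.074, -0.079, -0.079, -0.075], "ty":[-0.011, -0.019, -0.023, -0.024, -0.020, -0.013, -0.002, 0.010, 0.023, 0.036], "tz":[0, 0, 0, 0, 0, 0, 0, 0, 0, 0], "yaw":[0, 0, 0, 0, 0, 0, 0, 0, 0, 0], "finger_gap":[0.01, 0.01, 0.01, 0.01, 0.01, 0.01, 0.01, 0.01, 0.01, 0.01]})

```text
t: 4.47
tool_pos: [0.5178, -0.0031, 0.0811]
eef_rot: [[-0.943, -0.334, 0.004], [-0.334, 0.943, -0.0], [-0.003, -0.002, -1.0]]
wrist_force: [1.9, -2.0, 4.3]
gripper_width: 0.0137
grasp_force: 60.5
```

```bash
python3 kn.py
```

```text
between pads 2097 [[-0.0079, -0.0086, -0.0338], [0.0037, -0.0007, -0.0245], [0.0099, 0.0085, -0.0129]]
```

Run:
```python
import numpy as np
A=np.linspace(7.057,9.78,10); P=np.c_[np.cos(A),np.sin(A)]*.042
R=np.array([[-.943,-.334],[-.334,.943]]); print(((P[1:]-P[0])@R).round(3).tolist())
```

```text
[[0.007, 0.011], [0.017, 0.019], [0.029, 0.023], [0.041, 0.024], [0.054, 0.021], [0.064, 0.015], [0.073, 0.006], [0.078, -0.006], [0.08, -0.018]]
```

hand_motion(plan={"tx":[0.007, 0.017, 0.029, 0.041, 0.054, 0.064, 0.073, 0.078, 0.080, 0.080], "ty":[0.011, 0.019, 0.023, 0.024, 0.021, 0.015, 0.006, -0.006, -0.018, -0.018], "tz":[0, 0, 0, 0, 0, 0, 0, 0, 0, 0], "yaw":[0, 0, 0, 0, 0, 0, 0, 0, 0, 0], "finger_gap":[0.01, 0.01, 0.01, 0.01, 0.01, 0.01, 0.01, 0.01, 0.01, 0.01]})

```text
t: 5.35
tool_pos: [0.4487, -0.0491, 0.0811]
eef_rot: [[-0.943, -0.332, 0.004], [-0.332, 0.943, -0.001], [-0.004, -0.002, -1.0]]
wrist_force: [5.9, 1.8, 7.8]
gripper_width: 0.0137
grasp_force: 61.1
```

```bash
python3 kn.py
```

Run:
```python
from h import *
s=optics.snapshot('scene'); cv2.imwrite('pics/sc2.png',cv2.resize(s['frame'][180:280,200:350,::-1],(750,500),interpolation=cv2.INTER_CUBIC)); np.savez('scene2.npz',**s)
s=optics.snapshot('top'); np.savez('top2.npz',**s); print(status.observe()['tool_pos'])
```

```text
between pads 2272 [[-0.008, -0.0089, -0.034], [0.0044, -0.0007, -0.0244], [0.0114, 0.0085, -0.0127]]
[ 0.44818143 -0.04779559  0.08109923]
```

View pics/sc2.png

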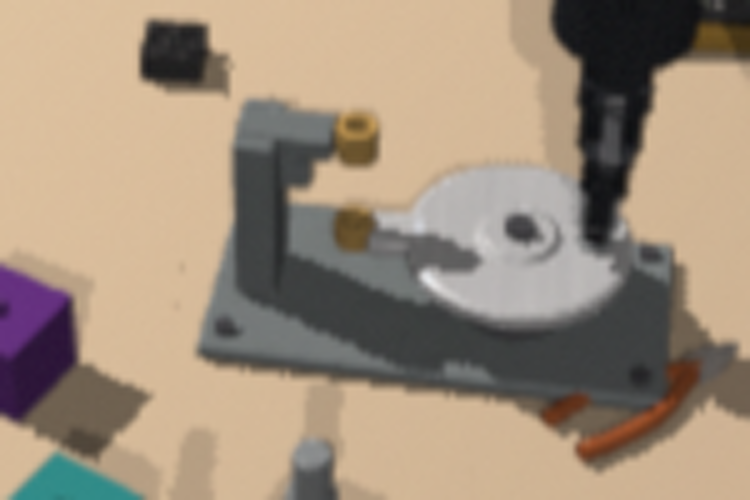

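The lug is now below the arm bushing: in the crop, upper brass at (357,135) and lower at (354,227). I'll open, lift, back off, and check the alignment with the wrist camera.

hand_motion(plan={"tx":[0.080], "ty":[-0.018], "tz":[0], "yaw":[0], "finger_gap":[0.01]}, quiet=true)

```text
ok
```

hand_motion(plan={"tx":[-0.080], "ty":[0.018], "tz":[0], "yaw":[0], "finger_gap":[0.01]}, only="tool_pos")

```text
tool_pos: [0.4274, -0.052, 0.0777]
```

```bash
python3 -c "
from bench import status;print(status.observe()['tool_pos'])"
```

```text
[ 0.4273889  -0.05197003  0.07773316]
```

That command was a mistake: I repeated an absolute row, and rows count from the current pose. I'll check the state before going further.

```bash
python3 kn.py
```

Run:
```python
from h import *
o=status.observe(); print(o['t'],o['tool_pos'],o['wrist_force'],o['gripper_width'],o['grasp_force'])
s=optics.snapshot('scene'); np.savez('scene3.npz',**s)
a=dict(np.load('scene2.npz'))
d=cv2.absdiff(a['frame'],s['frame']).max(2); print('diff fixture',(d[200:235,240:270]>40).sum())
for q in (a,s):
    m=cv2.inRange(cv2.cvtColor(q['frame'],cv2.COLOR_RGB2HSV),(12,110,60),(28,255,255)); m[:195]=0;m[235:]=0;m[:,:255]=0;m[:,285:]=0
    n,l,st,c=cv2.connectedComponentsWithStats(m); print(st[1:].tolist(),c[1:].round(2).tolist())
```

```text
between pads 292 [[0.0044, -0.0072, -0.0349], [0.0145, 0.0043, -0.0285], [0.0248, 0.0057, -0.0173]]
5.7167 [ 0.44259852 -0.04768975  0.07938681] [6.36769685 1.1993801  1.07333042] 0.009756388659596988 0.0
diff fixture 24
[[267, 203, 9, 10, 75], [267, 221, 7, 9, 49]] [[270.73, 207.27], [270.1, 225.18]]
[[267, 203, 9, 10, 75], [271, 233, 6, 2, 8]] [[270.73, 207.27], [273.5, 233.75]]
```

The knob slipped out and the lug moved on a little. I'll open, lift, and look.

hand_motion(plan={"tx":[0, 0, 0, 0, 0, 0], "ty":[0, 0, 0, 0, 0, 0], "tz":[-0.02, -0.06, -0.10, -0.15, -0.15, -0.15], "yaw":[0, 0, 0, 0, 0, 0], "finger_gap":[0.045, 0.045, 0.045, 0.045, 0.045, 0.045]}, only="tool_pos|force")

```text
tool_pos: [0.4484, -0.0474, 0.2337]
wrist_force: [-0.2, -1.1, -0.5]
grasp_force: 0.0
```

Run:
```python
from h import *
s=optics.snapshot('wrist'); np.savez('w3.npz',**s); C=cloud(s); cam=-s['R'].T@s['t']; print('cam',cam, status.observe()['tool_pos'])
q=C[(np.hypot(C[...,0]-.4862,C[...,1]+.0325)<.055)&(C[...,2]>.1)&(C[...,2]<.112)]; print('knob',len(q),cv2.minEnclosingCircle(q[:,:2].astype(np.float32)),q.mean(0))
m=cv2.inRange(cv2.cvtColor(s['frame'],cv2.COLOR_RGB2HSV),(12,130,60),(28,255,255))
n,l,st,c=cv2.connectedComponentsWithStats(m)
for i in range(1,n):
    if st[i,4]>25:
        p=C[l==i]; print(st[i].tolist(),np.median(p,0).round(4))
        for h in (.066,.13):
            t=p[abs(p[:,2]-h)<.003]
            if len(t)>20: print(h,cv2.minEnclosingCircle(t[:,:2].astype(np.float32)))
```

```text
cam [ 0.37886164 -0.07261322  0.37615389] [ 0.44734112 -0.04719597  0.23172877]
knob 305 ((0.48125511407852173, -0.07481735199689865), 0.007912956178188324) [ 0.48009748 -0.07469646  0.10506707]
[0, 93, 16, 64, 586] [nan nan nan]
[356, 262, 23, 25, 235] [nan nan nan]
0.066 ((0.5009590983390808, 0.05732642859220505), 0.011543399654328823)
[266, 342, 30, 40, 689] [nan nan nan]
0.13 ((0.574019730091095, -0.0022182364482432604), 0.012322450987994671)
```

The wheel is at about 7.36, overshot by 1.08. I'll re-grip the knob, now near (0.479,-0.0737), and lead it back.

hand_motion(plan={"tx":[-0.0213, -0.0213, -0.0213, -0.0213, -0.0213, -0.0213, -0.0213, -0.0213], "ty":[-0.0357, -0.0357, -0.0357, -0.0357, -0.0357, -0.0357, -0.0357, -0.0357], "tz":[0, 0.02, 0.06, 0.10, 0.13, 0.15, 0.15, 0.15], "yaw":[0, 0, 0, 0, 0, 0, 0, 0], "finger_gap":[0.045, 0.045, 0.045, 0.045, 0.045, 0.045, 0.045, 0.045]}, only="tool_pos|force")

```text
tool_pos: [0.4774, -0.0733, 0.0792]
wrist_force: [0.7, -0.0, 0.7]
grasp_force: 0.0
```

Run:
```python
from fix import *
s=optics.snapshot('wrist'); C=cloud(s); o=status.observe(); R=np.array(o['eef_rot']); p=np.array(o['tool_pos']); L=(C-p)@R; print(p)
q=L[(abs(L[...,1])<.018)&(abs(L[...,0])<.02)&(L[...,2]<-.022)&(L[...,2]>-.03)]
print(len(q),cv2.minEnclosingCircle(q[:,:2].astype(np.float32)),np.percentile(q,[2,50,98],axis=0).round(4).tolist())
```

```text
[ 0.47831324 -0.07359269  0.08037885]
1197 ((-0.0018790855538100004, -0.0016889672260731459), 0.007844381034374237) [[-0.0076, -0.0086, -0.0269], [-0.0006, -0.0016, -0.0254], [0.0048, 0.0049, -0.0223]]
```

hand_motion(plan={"tx":[-0.003, -0.003, -0.003, -0.003, -0.003, -0.003, -0.003], "ty":[-0.0007, -0.0007, -0.0007, -0.0007, -0.0007, -0.0007, -0.0007], "tz":[0, 0, 0, 0, 0, 0, 0], "yaw":[0, 0, 0, 0, 0, 0, 0], "finger_gap":[0.045, 0.01, 0.01, 0.01, 0.01, 0.01, 0.01]}, only="tool_pos|force|width")

```text
tool_pos: [0.4824, -0.0732, 0.0814]
wrist_force: [-0.0, 3.7, 13.1]
gripper_width: 0.0138
grasp_force: 58.4
```

Run:
```python
import numpy as np
A=np.linspace(-1.704,-2.785,6); P=np.c_[np.cos(A),np.sin(A)]*.042
R=np.array([[-.943,-.333],[-.333,.943]]); print(((P[1:]-P[0])@R).round(4).tolist(), P[-1]+[.4868,-.0322])
```

```text
[[0.0076, 0.005], [0.0139, 0.0115], [0.0187, 0.0191], [0.0217, 0.0277], [0.0229, 0.0367]] [ 0.44744215 -0.0468615 ]
```

hand_motion(plan={"tx":[0.0076, 0.0139, 0.0187, 0.0217, 0.0229, 0.0229, 0.0229, 0.0229], "ty":[0.005, 0.0115, 0.0191, 0.0277, 0.0367, 0.0367, 0.0367, 0.0367], "tz":[0, 0, 0, 0, 0, 0, 0, 0], "yaw":[0, 0, 0, 0, 0, 0, 0, 0], "finger_gap":[0.01, 0.01, 0.01, 0.01, 0.01, 0.01, 0.01, 0.01]}, only="tool_pos|force|width")

```text
tool_pos: [0.4491, -0.0464, 0.0814]
wrist_force: [2.2, 1.0, 11.2]
gripper_width: 0.014
grasp_force: 59.5
```

hand_motion(plan={"tx":[0, 0, 0, 0, 0, 0, 0, 0, 0], "ty":[0, 0, 0, 0, 0, 0, 0, 0, 0], "tz":[0, 0, 0, -0.04, -0.08, -0.12, -0.15, -0.15, -0.15], "yaw":[0, 0, 0, 0, 0, 0, 0, 0, 0], "finger_gap":[0.045, 0.045, 0.045, 0.045, 0.045, 0.045, 0.045, 0.045, 0.045]}, only="tool_pos|force|width")

```text
tool_pos: [0.4484, -0.0466, 0.2318]
wrist_force: [0.1, -0.4, 0.2]
gripper_width: 0.0452
grasp_force: 0.0
```

Create look.py:
```python
from h import *
import sys
s=optics.snapshot('wrist'); np.savez(sys.argv[1]+'.npz',**s); cv2.imwrite(f'pics/{sys.argv[1]}.png',s['frame'][:,:,::-1]); C=cloud(s); print(status.observe()['tool_pos'])
ax=np.array([.487,-.033])
q=C[(np.hypot(C[...,0]-ax[0],C[...,1]-ax[1])<.055)&(C[...,2]>.102)&(C[...,2]<.11)]; kn=np.array(cv2.minEnclosingCircle(q[:,:2].astype(np.float32))[0]); print('knob',len(q),kn)
q=C[(abs(C[...,2]-.062)<.003)]; q=q[np.hypot(q[:,0]-ax[0],q[:,1]-ax[1])<.068]; d,r=cv2.minEnclosingCircle(q[:,:2].astype(np.float32)); print('disc',d,r)
m=cv2.inRange(cv2.cvtColor(s['frame'],cv2.COLOR_RGB2HSV),(12,120,50),(28,255,255))>0
for h in (.066,.13):
    t=C[m&(abs(C[...,2]-h)<.003)&(np.hypot(C[...,0]-ax[0],C[...,1]-ax[1])<.12)]
    if len(t)>15: print(h,len(t),cv2.minEnclosingCircle(t[:,:2].astype(np.float32)),t.mean(0))
```

```bash
python3 look.py w4
```

```text
[ 0.44758151 -0.04642533  0.23041123]
knob 304 [ 0.44864112 -0.04842437]
disc (0.4896334707736969, -0.0326351560652256) 0.06563129276037216
0.066 321 ((0.5733147859573364, -0.0008270107791759074), 0.011961081065237522) [ 0.57293029 -0.00083229  0.06586224]
0.13 477 ((0.574178159236908, -0.00229260278865695), 0.0121926199644804) [ 0.57332559 -0.00234421  0.12975636]
```

The lower bushing (0.5733,-0.0008) sits under the upper one (0.5742,-0.0023), within 1.7 mm. The wheel turns freely, so the pin's taper will take up that much. Now the long pin.

hand_motion(plan={"tx":[-0.176, -0.176, -0.176, -0.176, -0.176, -0.176, -0.176, -0.176, -0.176, -0.176], "ty":[0.333, 0.333, 0.333, 0.333, 0.333, 0.333, 0.333, 0.333, 0.333, 0.333], "tz":[0, 0, 0, 0, 0, 0, 0, 0, 0, 0], "yaw":[0, 0, 0, 0, 0, 0, 0, 0, 0, 0], "finger_gap":[0.045, 0.045, 0.045, 0.045, 0.045, 0.045, 0.045, 0.045, 0.045, 0.045]}, only="tool_pos|force")

```text
tool_pos: [0.5022, 0.332, 0.228]
wrist_force: [-2.6, -0.6, -1.1]
grasp_force: 0.0
```

hand_motion(plan={"tx":[0, 0], "ty":[0, 0], "tz":[0, 0], "yaw":[0, 0], "finger_gap":[0.045, 0.045]}, only="tool_pos")

```text
tool_pos: [0.5017, 0.3257, 0.2285]
```

Create pin.py:
```python
from h import *
s=optics.snapshot('wrist'); C=cloud(s); o=status.observe(); R=np.array(o['eef_rot']); p=np.array(o['tool_pos']); print(p,R.round(3).tolist())
q=C[(np.hypot(C[...,0]-.502,C[...,1]-.327)<.025)&(C[...,2]>.14)&(C[...,2]<.175)]; h=np.percentile(q[:,2],95)
t=q[q[:,2]>h-.004]; c,r=cv2.minEnclosingCircle(t[:,:2].astype(np.float32)); print('head top',np.round(c,4),r,h,len(t)); print('tool',((np.array([*c,h])-p)@R).round(4))
```

```bash
python3 pin.py
```

```text
[0.50189874 0.3250937  0.22903382] [[-0.943, -0.333, -0.002], [-0.333, 0.943, -0.001], [0.003, -0.001, -1.0]]
head top [0.5029 0.3223] 0.009641867130994797 0.1680988968361735 836
tool [-0.0002 -0.0029  0.0609]
```

hand_motion(plan={"tx":[0, 0, 0, 0, 0, 0, 0], "ty":[-0.001, -0.001, -0.001, -0.001, -0.001, -0.001, -0.001], "tz":[0.03, 0.05, 0.07, 0.08, 0.088, 0.088, 0.088], "yaw":[0, 0, 0, 0, 0, 0, 0], "finger_gap":[0.05, 0.05, 0.05, 0.05, 0.05, 0.05, 0.05]}, only="tool_pos|force")

```text
tool_pos: [0.5031, 0.325, 0.1428]
wrist_force: [-0.1, 0.0, 1.2]
grasp_force: 0.0
```

Run:
```python
from h import *
s=optics.snapshot('wrist'); C=cloud(s); o=status.observe(); R=np.array(o['eef_rot']); p=np.array(o['tool_pos']); L=(C-p)@R; print(p)
h=L[(abs(L[...,1])<.019)&(abs(L[...,0])<.02)&(L[...,2]<-.02)&(L[...,2]>-.034)]; z=np.median(h[:,2]); h=h[abs(h[:,2]-z)<.003]
print('head',z,cv2.minEnclosingCircle(h[:,:2].astype(np.float32)))
q=L[(abs(L[...,1])>.02)&(abs(L[...,1])<.04)&(abs(L[...,0])<.02)&(L[...,2]<-.003)&(L[...,2]>-.04)]
for sg in (-1,1):
    t=q[q[:,1]*sg>0]; print(np.percentile(t,[2,50,98],axis=0).round(4).tolist())
cv2.imwrite('pics/w5.png',s['frame'][:,:,::-1])
```

```text
[0.50338679 0.32522136 0.14320553]
head -0.023695559190609904 ((0.002229249570518732, -0.002306507434695959), 0.010058054700493813)
[[-0.0095, -0.0394, -0.0398], [0.0075, -0.0271, -0.0257], [0.0119, -0.0262, -0.0058]]
[[-0.0095, 0.0233, -0.0397], [0.0075, 0.0243, -0.0257], [0.0119, 0.0365, -0.0059]]
```

View pics/w5.png

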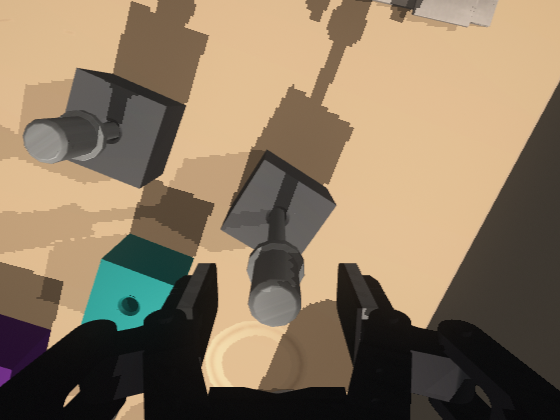

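The head is centred between the fingers at (275,300), with the short pin well clear at upper left (60,135). I'll lower 4 mm and grip.

hand_motion(plan={"tx":[0.001, 0.001, 0.001, 0.001, 0.001, 0.001, 0.001, 0.001], "ty":[-0.001, -0.001, -0.001, -0.001, -0.001, -0.001, -0.001, -0.001], "tz":[0.003, 0.003, 0.003, 0.003, 0.003, 0.003, 0.003, 0.003], "yaw":[0, 0, 0, 0, 0, 0, 0, 0], "finger_gap":[0.05, 0.01, 0.01, 0.01, 0.01, 0.01, 0.01, 0.01]}, only="tool_pos|force|width")

```text
tool_pos: [0.5025, 0.3242, 0.1397]
wrist_force: [0.1, -0.5, 6.0]
gripper_width: 0.0186
grasp_force: 58.6
```

hand_motion(plan={"tx":[0, 0, 0, 0, 0, 0, 0, 0, 0, 0], "ty":[0, 0, 0, 0, 0, 0, 0, 0, 0, 0], "tz":[-0.01, -0.02, -0.04, -0.07, -0.10, -0.13, -0.15, -0.16, -0.16, -0.16], "yaw":[0, 0, 0, 0, 0, 0, 0, 0, 0, 0], "finger_gap":[0.01, 0.01, 0.01, 0.01, 0.01, 0.01, 0.01, 0.01, 0.01, 0.01]})

```text
t: 12.27
tool_pos: [0.502, 0.3239, 0.299]
eef_rot: [[-0.943, -0.334, -0.0], [-0.334, 0.943, -0.0], [0.0, -0.0, -1.0]]
wrist_force: [-0.3, 0.7, -1.9]
gripper_width: 0.0186
grasp_force: 58.9
```

hand_motion(plan={"tx":[0.0025, 0.0075, 0.0126, 0.0176, 0.0227, 0.0277, 0.0327, 0.0378, 0.0404, 0.0416], "ty":[-0.02, -0.06, -0.10, -0.14, -0.18, -0.22, -0.26, -0.30, -0.32, -0.3302], "tz":[0, 0, 0, 0, 0, 0, 0, 0, 0, 0], "yaw":[0, 0, 0, 0, 0, 0, 0, 0, 0, 0], "finger_gap":[0.01, 0.01, 0.01, 0.01, 0.01, 0.01, 0.01, 0.01, 0.01, 0.01]}, only="tool_pos|force|width")

```text
tool_pos: [0.5729, -0.0041, 0.2974]
wrist_force: [-0.2, 1.4, -1.3]
gripper_width: 0.0185
grasp_force: 58.9
```

hand_motion(plan={"tx":[0, 0, 0, 0], "ty":[0, 0, 0, 0], "tz":[0, 0, 0, 0], "yaw":[0, 0, 0, 0], "finger_gap":[0.01, 0.01, 0.01, 0.01]}, only="tool_pos|force|width")

```text
tool_pos: [0.5729, 0.0002, 0.299]
wrist_force: [0.3, 0.8, 0.2]
gripper_width: 0.0184
grasp_force: 58.9
```

Run:
```python
from h import *
for n in ('scene','top','wrist'):
    s=optics.snapshot(n); np.savez(n+'6.npz',**s)
    if n=='wrist': a=s['frame']
    if n=='scene': b=cv2.resize(s['frame'][130:250,200:360],None,fx=3,fy=3,interpolation=cv2.INTER_CUBIC)
o=status.observe(); print(o['tool_pos'])
a=cv2.resize(a,(400,300)); b=cv2.resize(b,(400,300)); cv2.imwrite('pics/c6.png',np.hstack([a,b])[:,:,::-1])
```

```text
[ 5.73093130e-01 -2.05726073e-04  2.99338740e-01]
```

View pics/c6.png

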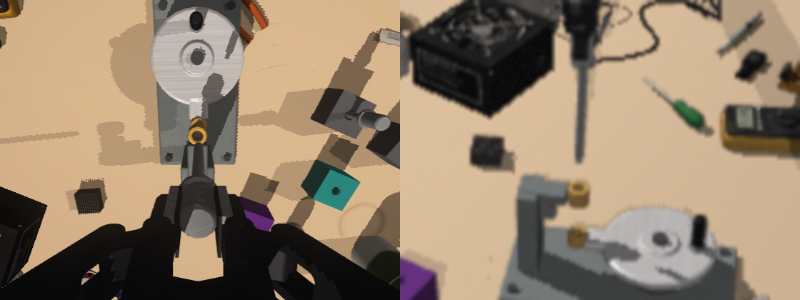

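The pin is held upright above the arm bushing. In the left half the bushing is at about (197,135) with the pin just below it; in the right half the tip is at (580,160), above the bushing at (578,190). I'll fit the shaft axis against the bushing centre.

Create ax.py:
```python
from h import *
from scipy.optimize import least_squares
import sys
def shaft(s,p0,zlo,zhi,r=.005):
    C=cloud(s); q=C[(np.hypot(C[...,0]-p0[0],C[...,1]-p0[1])<.016)&(C[...,2]>zlo)&(C[...,2]<zhi)]
    zm=(zlo+zhi)/2
    f=lambda a:np.hypot(q[:,0]-a[0]-a[2]*(q[:,2]-zm),q[:,1]-a[1]-a[3]*(q[:,2]-zm))-r
    cam=-s['R'].T@s['t']; d=p0[:2]-cam[:2]; d/=np.hypot(*d)
    a=least_squares(f,[*(np.median(q[:,:2],0)+.004*d),0,0],loss='soft_l1',f_scale=.001).x
    return a.round(4),len(q),np.abs(f(a)).mean()
def bush(s):
    C=cloud(s); m=cv2.inRange(cv2.cvtColor(s['frame'],cv2.COLOR_RGB2HSV),(12,120,50),(28,255,255))>0; out=[]
    for h in (.066,.13):
        t=C[m&(abs(C[...,2]-h)<.003)&(np.hypot(C[...,0]-.573,C[...,1])<.04)]
        out.append((h,len(t),cv2.minEnclosingCircle(t[:,:2].astype(np.float32)) if len(t)>10 else None))
    return out
```

Run:
```python
from ax import *
p=np.array([.573,-.0005])
for n in ('wrist6','scene6','top6'):
    s=dict(np.load(n+'.npz'))
    try: print(n,shaft(s,p,.18,.28),bush(s))
    except Exception as e: print(n,e,bush(s))
```

```text
wrist6 (array([ 0.5741, -0.0008, -0.0167, -0.008 ]), 656, np.float64(0.00013688847281579741)) [(0.066, 165, ((0.5740668177604675, -0.0005508685717359185), 0.011741518042981625)), (0.13, 350, ((0.5741599798202515, -0.002124507911503315), 0.011709614656865597))]
scene6 (array([ 0.5715,  0.0017, -0.001 , -0.0204]), 126, np.float64(0.0009645835161668615)) [(0.066, 24, ((0.5727441310882568, 0.00405673123896122), 0.011899312026798725)), (0.13, 27, ((0.5712268352508545, 0.002174155320972204), 0.011827864684164524))]
top6 Initial guess is outside of provided bounds [(0.066, 7, None), (0.13, 12, ((0.5678645372390747, 0.00031678332015872), 0.009342910721898079))]
  return _methods._mean(a, axis=axis, dtype=dtype,
  ret = um.true_divide(
```

hand_motion(plan={"tx":[0.0009, 0.0009, 0.0009, 0.0009, 0.0009, 0.0009, 0.0009, 0.0009], "ty":[-0.001, -0.001, -0.001, -0.001, -0.001, -0.001, -0.001, -0.001], "tz":[0.01, 0.02, 0.025, 0.03, 0.035, 0.039, 0.039, 0.039], "yaw":[0, 0, 0, 0, 0, 0, 0, 0], "finger_gap":[0.01, 0.01, 0.01, 0.01, 0.01, 0.01, 0.01, 0.01]}, only="tool_pos|force|width")

```text
tool_pos: [0.5727, -0.0024, 0.2602]
wrist_force: [-0.4, -0.4, -0.1]
gripper_width: 0.0186
grasp_force: 58.9
```

Run:
```python
from ax import *
p=np.array([.573,-.001])
for n in ('wrist','scene'):
    s=optics.snapshot(n); print(n,shaft(s,p,.15,.24),bush(s))
```

```text
wrist (array([ 0.5738, -0.0032, -0.0166, -0.0077]), 615, np.float64(0.00013432187563490802)) [(0.066, 192, ((0.573509156703949, -0.0004099501820746809), 0.01147481519728899)), (0.13, 394, ((0.5743231177330017, -0.0019350553629919887), 0.011943148449063301))]
scene (array([ 0.5714, -0.0008, -0.0123, -0.0119]), 105, np.float64(0.0010735397247153657)) [(0.066, 21, ((0.5735512971878052, 0.005564335733652115), 0.012623083777725697)), (0.13, 23, ((0.572284996509552, 0.0028120120987296104), 0.01118853036314249))]
```

The tip has entered the mouth with no contact force. I'll continue to just above the wheel bushing.

hand_motion(plan={"tx":[0, 0, 0, 0, 0, 0, 0, 0, 0, 0], "ty":[0.001, 0.001, 0.001, 0.001, 0.001, 0.001, 0.001, 0.001, 0.001, 0.001], "tz":[0.003, 0.008, 0.013, 0.018, 0.024, 0.03, 0.037, 0.044, 0.05, 0.05], "yaw":[0, 0, 0, 0, 0, 0, 0, 0, 0, 0], "finger_gap":[0.01, 0.01, 0.01, 0.01, 0.01, 0.01, 0.01, 0.01, 0.01, 0.01]})

```text
t: 15.18
tool_pos: [0.5718, -0.0014, 0.2088]
eef_rot: [[-0.943, -0.334, -0.002], [-0.334, 0.943, 0.0], [0.002, 0.001, -1.0]]
wrist_force: [-0.1, 0.4, -1.1]
gripper_width: 0.0188
grasp_force: 58.9
```

Run:
```python
from ax import *
s=optics.snapshot('wrist'); print(shaft(s,np.array([.573,-.001]),.138,.19),bush(s))
C=cloud(s); print(status.observe()['tool_pos'],status.observe()['wrist_force'])
```

```text
(array([ 0.5725, -0.0023, -0.0164, -0.0065]), 388, np.float64(0.00014910492080466226)) [(0.066, 275, ((0.573406994342804, -0.0005473977071233094), 0.011581674218177795)), (0.13, 574, ((0.574253261089325, -0.0020122870337218046), 0.011899717152118683))]
[ 0.57202479 -0.00145363  0.20954992] [ 0.22438454  0.77664831 -0.53335473]
```

hand_motion(plan={"tx":[-0.0006, -0.0006, -0.0006, -0.0006, -0.0006, -0.0006, -0.0006], "ty":[0, 0, 0, 0, 0, 0, 0], "tz":[0.004, 0.008, 0.012, 0.016, 0.020, 0.024, 0.024], "yaw":[0, 0, 0, 0, 0, 0, 0], "finger_gap":[0.01, 0.01, 0.01, 0.01, 0.01, 0.01, 0.01]}, only="tool_pos|force|width")

```text
tool_pos: [0.5725, -0.0012, 0.1854]
wrist_force: [-0.5, 0.3, -0.5]
gripper_width: 0.0182
grasp_force: 58.9
```

Run:
```python
from ax import *
s=optics.snapshot('wrist'); print(shaft(s,np.array([.573,-.001]),.136,.17),bush(s)); print(status.observe()['wrist_force'])
```

```text
(array([ 0.573 , -0.0022, -0.0169, -0.0032]), 204, np.float64(0.00015840867193332866)) [(0.066, 334, ((0.5731937289237976, -0.00039658675086684525), 0.01167994923889637)), (0.13, 636, ((0.5740944147109985, -0.0019493740983307362), 0.012016904540359974))]
[ 0.85232094  0.57747522 -0.62736611]
```

The tip is about 14 mm into the wheel bushing with no force. I'll finish the descent to a tip height of about 0.029.

hand_motion(plan={"tx":[-0.0004, -0.0004, -0.0004, -0.0004, -0.0004, -0.0004, -0.0004, -0.0004, -0.0004], "ty":[0, 0, 0, 0, 0, 0, 0, 0, 0], "tz":[0.004, 0.008, 0.012, 0.016, 0.020, 0.0235, 0.0235, 0.0235, 0.0235], "yaw":[0, 0, 0, 0, 0, 0, 0, 0, 0], "finger_gap":[0.01, 0.01, 0.01, 0.01, 0.01, 0.01, 0.01, 0.01, 0.01]}, only="t:|tool_pos|force|width")

```text
t: 16.62
tool_pos: [0.5734, -0.0011, 0.1629]
eef_rot: [[-0.943, -0.334, 0.0], [-0.334, 0.943, -0.0], [-0.0, -0.0, -1.0]]
wrist_force: [-0.5, -0.0, -1.2]
gripper_width: 0.0187
grasp_force: 58.9
```

Run:
```python
from ax import *
s=optics.snapshot('wrist'); a=s['frame']; print(bush(s)); C=cloud(s)
m=(np.hypot(C[...,0]-.573,C[...,1]+.001)<.014)&(C[...,2]<.049)&(C[...,2]>.014); q=C[m]; print('below',len(q),q.min(0) if len(q) else '')
s=optics.snapshot('scene'); o=status.observe(); print(o['tool_pos'],o['wrist_force'],o['grasp_force'])
print('tip expected px',proj(s,[.573,0,.029]))
b=cv2.resize(s['frame'][175:250,235:335],(400,300),interpolation=cv2.INTER_CUBIC); cv2.imwrite('pics/c7.png',np.hstack([cv2.resize(a,(400,300)),b])[:,:,::-1])
```

```text
[(0.066, 417, ((0.5734583139419556, -0.00041199327097274363), 0.0116645572707057)), (0.13, 549, ((0.5733726620674133, -0.0020357519388198853), 0.011714679189026356))]
below 0 
[ 0.5734968  -0.00112269  0.16304472] [-0.94802022  0.73109866 -1.11884382] 58.92032151517924
tip expected px [270.38476126 231.76034506]
```

View pics/c7.png

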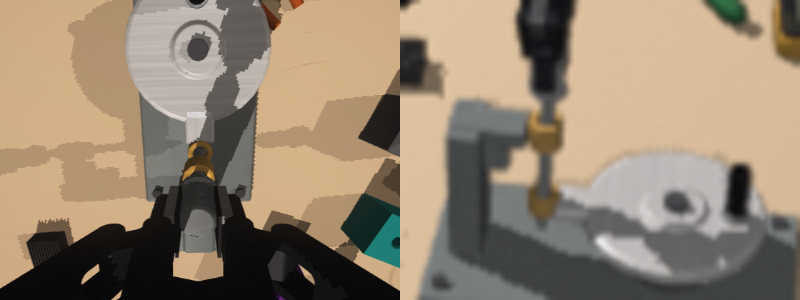

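The pin spans both brass bushings in the right half, at (545,130) and (543,203). Its tip shows below the lower one at about (543,222) and stays off the plate. By the tool height the tip is at z≈0.030, and contact force is about nil.

```bash
python3 -c "
from bench import arm;print(arm.sign_off())"
```

```text
the job is handed in; nothing more can be done
None
```

I handed the job in with the long pin gripped by its head through both bushings, its tip about 20 mm below the wheel's bushing and 18 mm off the foot plate. I had mistakenly pulled the knob loose, which sent the wheel about 1.08 rad past its second arrival, so I led it back to about 6.28 rad before threading the pin.

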